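Lock a filter cartridge into a bench fume extractor

ROBOT

A 6-joint arm with a two-finger parallel gripper is mounted at the origin on a cart in front of the work surface, level with it; the furniture and walls round the work are solid. World frame = base frame: x ahead of the robot, y to its left, z up, the work surface at z = 0. Lengths are in m, angles in degrees, forces in N, time in s.
With the tool pointing down it reaches from about 0.35 to 0.875 m from the base axis. Payload 4.2 kg.
Tool frame: the origin (TCP) lies midway between the tips of the shut fingers; the grasp point (between the pads) lies 19 mm behind it (bot.grip_depth is the distance from the TCP to the grasp point, in m); z points along the fingers, y is the line along which they close (so a half turn about z gives the same grasp; the last joint's range is limited). The gripper opens to 85 mm and grips with 20 to 120 N. Pads are 22 mm wide; open, the fingers measure 114 mm over their backs; the gripper's body (76 mm by 85 mm) begins 54 mm behind the grasp point. The pads swing forward as they close: fully open they stand 13 mm farther back than shut.
Start: joints at [91.708, 22.042, 0.453, 0, -68.411, -14.817], TCP at [0.142, 0.609, 0.231] pointing down, gripper open.
Joint ranges: [-179.83, 179.83], [-69.29, 118.12], [-61.27, 80.66], [-181.25, 117.63], [-171.15, -9.14], [-177.46, 177.46]. Speed limits (degrees/s): [159.86, 159.86, 180, 180, 180, 180].

INTERFACE

Orientations are given as [roll, pitch, yaw] about the fixed x, y, z axes, in that order (R = Rz(yaw) Ry(pitch) Rx(roll)).
In Python, from station import bot gives the robot as it stands. The module is installed in compiled form; this text tells all that it offers.
- The arm moves only by the tool play_rows, never from a script. Its argument "series" is a list of rows, each an object with "slide": the shift along the world's x, y, z in m, a list of three; "twist": the turn, a rotation vector about the world's x, y, z in units of 6 degrees (1.0 is 6 degrees), a list of three; "grip": the closure in counts, from 0 (fully open) to 255 (shut). A call has 1 to 20 rows; each row is the pose to reach, as a shift and turn from the pose commanded when the call began; what a row does not reach only later rows make up. A row lasts 1/10 s, in which the tool goes at most 50 mm and 8.59 degrees, less where a joint would pass 70% of its speed; a pose out of reach is approached as far as the arm can. A call with a gripper value outside its range is refused whole. The fingers move at their own pace and stop on an object; "grip_force" is the grip in N (left out, the last holds). Time passes only in rows, so rows that repeat a pose let the fingers close. It gives the time, the measured TCP pose, the force, the opening and the grip force at its end, in the units of the state.
- bot.sense(): the state, without advancing time (a new reading comes with each control period).
- bot.grab_frame(name): name is "side" or "top" or "wrist"; returns the picture (400x640x3 uint8, red, green, blue); there is no depth.
- bot.calibration(name): a dict with "fx", "fy", "cx", "cy" (pixels), "R" (3x3) and "t" (3): a world point X has camera coordinates R X + t. Camera axes: x right, y down, z forward; pixel columns grow to the right and rows downward; lengths in m; the calibration is good to about 2 mm. A picture is of the moment at which its call begins: read the wrist's pose just before it. calibration takes no time and is no camera call; for the wrist camera it gives the pose at the moment of the call.
- bot.finish_job(): hands the job in; it is judged then, once.
Trained networks look in the newest picture that a camera, given by its name, has taken for a name from the list of things; names that differ only in an ending like _2 or _b are one class to them, and where a whole thing is asked for, a point or a joint stands for the part that bears it (a point fixed in the world has none). Each returns a list of dicts, best first, with "conf" (0 to 1); they miss things now and then, are a little off and sometimes report something else, mostly with a low value. They report only what shows in the picture. A call takes as long as a camera call. They do not tell look-alikes from the thing itself.
- bot.cut_out(camera, thing): "region" (400x640 bool, what is visible of it) and "position" ([column, row] in pixels, amid what is visible of it).
- bot.tip_of(camera, thing): "position" ([column, row] in pixels: a listed point, or the origin of a listed thing).
The state is a dict: "time_s": time; "joints": joint angles; "joint_vel": joint speeds; "effort": joint torques, N m; "tcp_pos": TCP position; "tool_rot": TCP orientation; "ft_force": force on the tool from outside, world axes, zero at the start; "moment": the same for the moment, N m; "opening": finger opening in m; "finger_force": force on a finger pad.
Only numpy, scipy, OpenCV 4.12 (cv2) and the standard library are available. Lean on these libraries where they do the work, as an engineer would, in place of code of your own. Each camera call takes 0.05 s, during which the arm holds its last target. There are 200 camera calls.

TASK

Fit the black filter cartridge into the round socket on top of the white bench fume extractor: rest its two lugs lightly on the rim, turn it until you feel them drop into the two slots, push it down against the spring, twist it a quarter turn clockwise (seen from above) to the stop, then let go so that the spring lifts it into the lock. Feel your way and do not force it, and leave the two bottles and the tape roll where they are.

Things in the scene. Friction and masses are not known exactly. Their poses are not given: they have to be found in the camera images.
- cartridge: loose filter cartridge, about 130 g, standing upright on the worktop. Origin: centre of its flat underside, z up. Grey plug 44 mm in diameter from z = 0 to 25 mm, its nose chamfered to 36 mm over the lowest 4 mm; black canister 66 mm in diameter from z = 25 to 50 mm; bar grip on top. A half turn about z leaves it the same
- grip (a point): on the cartridge's axis, 66 mm above its underside, in its grey bar grip, which reaches from 50 to 76 mm above the underside, is 52 mm long along the cartridge's x (it points at the lugs) and 14 mm thick along its y: grip it across the thickness
- lugs (a point): on the cartridge's axis, 11 mm above its underside, level with its two orange lugs, which stick out of the plug along the cartridge's +x and -x to 29 mm from the axis, are 10 mm wide and reach from 8 to 14 mm above the underside. An orange mark on the canister's side stands above each
- extractor: fixed white fume extractor, 128 x 128 mm, housing 55 mm high; on its top the aluminium socket collar, 80 mm in outer diameter, its rim 91 mm above the worktop. Origin: centre of its underside, z up; green switch on its -x face. The collar's angle differs each time: the line through its two slots stands 0.15 to 1.2 rad anticlockwise (from above) of the extractor's x
- socket (a point): centre of the socket's mouth, level with the rim (extractor's axes). Bore 47 mm: 1.5 mm round the plug. Two opposite slots in the rim, an orange dot outside each, take the lugs with 3 degrees to spare either way. The collar is rubber-mounted: above 5 N it sinks 1 mm per 2 N, at most 6 mm (17 N); above 0.16 N m clockwise it gives 0.2 rad at 2 N m/rad; else rigid. Lugs on the rim: cartridge's underside 8 mm below it
- spring_plate (a point): centre of the sprung plate in the socket where it stands at rest, 11 mm below the rim: the cartridge's nose meets it after its lugs have dropped 3 mm into the slots. It pushes up with 4 N there and 8 N at the end of its travel, 11.5 mm lower. The lugs clear the 6 mm lip and can turn when the underside is 20 to 22.5 mm below the rim (which itself sinks 1 to 3 mm by then)
- lock (a point): where the centre of the cartridge's underside is when locked, on the socket's axis, 17 mm below the rim (extractor's axes). The lugs turn only clockwise seen from above, to a stop about 94 degrees from the slots; there the lip has recesses 3 mm deep, into which the spring lifts the lugs when the cartridge is let go at 86 to 94 degrees
- glue_bottle: white glue bottle with a red cap, 54 mm diameter, 130 mm high, a bystander; origin at the centre of its underside
- paint_bottle: black paint bottle with a white cap, 34 mm diameter, 75 mm high, a bystander; origin at the centre of its underside
- tape_roll: flat roll of tan tape, 77 mm diameter, 19 mm high, a bystander; origin at the centre of its underside
Mind the look-alikes: they are no part of the job. There is more than one size of the cartridge; the one meant has the size given above.

How it is judged:
By the outcome, as a careful person would: the job done as asked, in the order asked, and still so for the second after the job is handed in, with the robot touching nothing.
It also fails if it takes over 61 s, if anything falls off the work surface, if the arm or the gripper's body presses on something with over 40 N, if the wrist force passes 120 N, or if a joint passes its speed limit or range.

## Working session

There is one attempt and no reset: what is moved stays moved. The work goes in short steps, Python scripts to look and compute and a tool call to move; the robot and the scene stay as the last step left them, time stands still between calls to the robot, and variables do not carry over. Pictures are saved under pics/ and viewed, at most 10 in all, crops included, and the job is handed in when it is done.

Besides the shell and the picture viewer there is one more tool, called after ">>>" by a JSON object that holds its "op" and its "data". play_rows: Moves the arm, as the interface text tells. Its arguments: {"type":"object","properties":{"series":{"type":"array"},"grip_force":{"type":"number"}},"required":["series"]}

```bash
mkdir -p pics; cat > h.py <<'E'
import numpy as np, cv2
from station import bot
def ray(cam,p,z):
    c=bot.calibration(cam); R=np.array(c['R']); t=np.array(c['t'])
    d=R.T@np.array([(p[0]-c['cx'])/c['fx'],(p[1]-c['cy'])/c['fy'],1.]); o=-R.T@t
    return o+d*(z-o[2])/d[2]
def proj(cam,X):
    c=bot.calibration(cam); q=np.array(c['R'])@np.array(X)+np.array(c['t'])
    return np.array([c['fx']*q[0]/q[2]+c['cx'],c['fy']*q[1]/q[2]+c['cy']])
E
python3 - <<'E'
from h import *
s=bot.sense(); print(s)
ims=[]
for n in ['side','top']:
    im=bot.grab_frame(n); cv2.imwrite(f'pics/{n}0.png',im[:,:,::-1])
    for th,z in [('cartridge',0),('grip',.066),('lugs',.011),('extractor',0),('socket',.091),('glue_bottle',0),('paint_bottle',0),('tape_roll',0)]:
        for r in bot.tip_of(n,th)[:3]: print(n,th,round(r['conf'],2),np.round(r['position']),ray(n,r['position'],z).round(3))
E
```

```text
{'time_s': 0.0, 'joints': array([ 9.17081736e+01,  2.20931411e+01,  3.79088523e-01, -3.00458118e-02,
       -6.84112752e+01, -1.48163434e+01]), 'joint_vel': array([-0.04327101, -0.00290403,  0.08344025, -0.0430969 ,  0.0198088 ,
       -0.02811514]), 'effort': array([ 9.02425600e-04, -3.92294025e+01,  1.88399023e+01,  4.18621033e+00,
       -4.71887222e-03,  5.59593886e-06]), 'tcp_pos': array([0.14158964, 0.60814498, 0.23018906]), 'tool_rot': array([ 1.79871699e+02, -5.06397177e-03, -1.31192498e+01]), 'ft_force': array([ 0.524191  , -0.18108677,  0.1312554 ]), 'moment': array([ 0.0128924 , -0.05018307,  0.00972167]), 'finger_force': 0.0, 'opening': 0.0858612629693771}
side cartridge 0.9 [248. 287.] [ 0.31  -0.154  0.   ]
side cartridge 0.6 [299. 265.] [ 0.441 -0.124  0.   ]
side cartridge 0.6 [269. 251.] [ 0.414 -0.025  0.   ]
side grip 0.93 [264. 227.] [ 0.401 -0.034  0.066]
side grip 0.88 [299. 237.] [ 0.445 -0.12   0.066]
side grip 0.79 [246. 249.] [ 0.324 -0.117  0.066]
side lugs 0.87 [266. 245.] [ 0.413 -0.013  0.011]
side lugs 0.83 [295. 257.] [ 0.443 -0.104  0.011]
side lugs 0
[... 430 characters left out ...]
 [367. 249.] [ 0.446 -0.126  0.   ]
top cartridge 0.79 [382. 300.] [ 0.313 -0.159  0.   ]
top cartridge 0.62 [324. 260.] [ 0.417 -0.011  0.   ]
top grip 0.74 [327. 258.] [ 0.417 -0.018  0.066]
top grip 0.65 [367. 243.] [ 0.454 -0.118  0.066]
top grip 0.64 [385. 300.] [ 0.313 -0.161  0.066]
top lugs 0.97 [380. 301.] [ 0.31  -0.153  0.011]
top lugs 0.85 [325. 260.] [ 0.417 -0.012  0.011]
top lugs 0.73 [364. 245.] [ 0.455 -0.115  0.011]
top extractor 0.82 [266. 171.] [0.66  0.144 0.   ]
top socket 0.61 [260. 160.] [0.666 0.15  0.091]
top glue_bottle 0.57 [212. 156.] [0.703 0.295 0.   ]
top paint_bottle 0.51 [331. 122.] [ 0.797 -0.033 -0.   ]
top tape_roll 0.87 [423. 264.] [ 0.406 -0.271  0.   ]
```

View pics/top0.png

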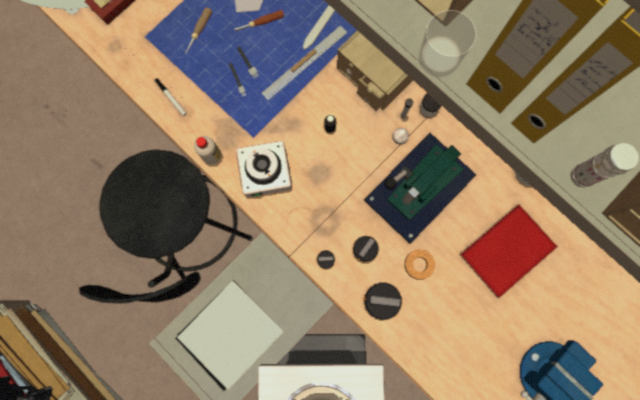

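View pics/side0.png

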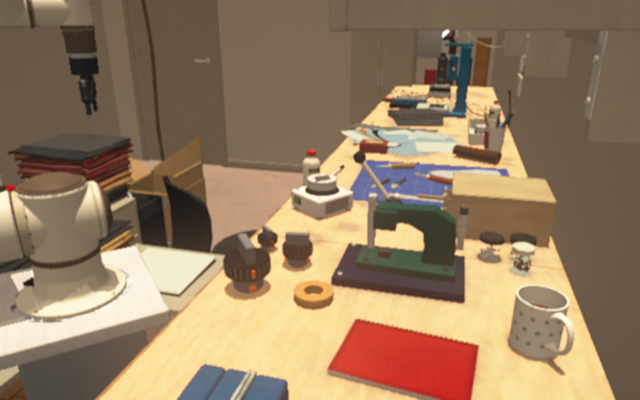

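Three cartridges show in the top picture: small (325,260), middle (366,248) and large (383,300). The middle one is about 26 px, or about 66 mm, across and fits the description. The extractor's socket is at (262,164), glue bottle (204,146), paint bottle (330,123) and tape roll (420,264). I'll confirm the middle cartridge by measuring it and viewing an enlarged crop.

```bash
python3 - <<'E'
from h import *
im=bot.grab_frame('top')
for r in bot.cut_out('top','cartridge'):
    m=r['region'].astype(np.uint8); c=max(cv2.findContours(m,0,2)[0],key=cv2.contourArea)
    (x,y),(a,b),g=cv2.minAreaRect(c); p=ray('top',(x,y),.05)
    print(r['conf'],r['position'],m.sum(),p.round(3), [np.linalg.norm(ray('top',(x+k,y),.05)-p).round(3) for k in (a,b)])
cv2.imwrite('pics/crop.png',cv2.resize(im[225:325,300:440,::-1],None,fx=5,fy=5,interpolation=2))
E
```

```text
0.89 [383.0, 299.5] 1135 [ 0.311 -0.155  0.05 ] [np.float64(0.095), np.float64(0.09)]
0.72 [366.4, 249.9] 553 [ 0.443 -0.115  0.05 ] [np.float64(0.067), np.float64(0.065)]
0.59 [324.8, 258.8] 291 [ 0.417 -0.01   0.05 ] [np.float64(0.046), np.float64(0.046)]
```

View pics/crop.png

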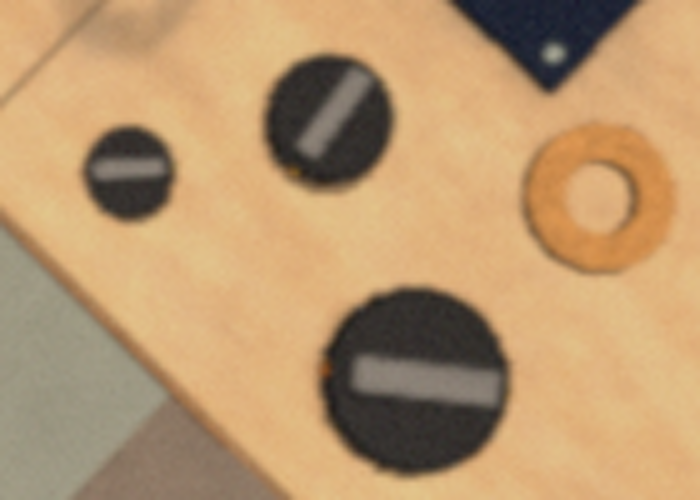

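The crop shows the middle disc, 66 mm across, with its bar from about (362,255) to (372,240). It is the cartridge meant: the others measure 95 mm and 46 mm, and the tan tape roll stands apart. Next I move over the extractor for a wrist view.

>>> {"op": "play_rows", "data": {"series": [{"slide": [0.26,-0.23,0.08],"twist": [0,0,0],"grip": 0},{"slide": [0.26,-0.23,0.08],"twist": [0,0,0],"grip": 0},{"slide": [0.26,-0.23,0.08],"twist": [0,0,0],"grip": 0},{"slide": [0.26,-0.23,0.08],"twist": [0,0,0],"grip": 0},{"slide": [0.26,-0.23,0.08],"twist": [0,0,0],"grip": 0},{"slide": [0.26,-0.23,0.08],"twist": [0,0,0],"grip": 0},{"slide": [0.26,-0.23,0.08],"twist": [0,0,0],"grip": 0},{"slide": [0.48,-0.46,0.08],"twist": [0,0,0],"grip": 0},{"slide": [0.48,-0.46,0.08],"twist": [0,0,0],"grip": 0},{"slide": [0.48,-0.46,0.08],"twist": [0,0,0],"grip": 0},{"slide": [0.48,-0.46,0.08],"twist": [0,0,0],"grip": 0},{"slide": [0.48,-0.46,0.08],"twist": [0,0,0],"grip": 0},{"slide": [0.48,-0.46,0.08],"twist": [0,0,0],"grip": 0},{"slide": [0.48,-0.46,0.08],"twist": [0,0,0],"grip": 0},{"slide": [0.48,-0.46,0.08],"twist": [0,0,0],"grip": 0},{"slide": [0.48,-0.46,0.08],"twist": [0,0,0],"grip": 0}]}}

```text
time_s: 2.6
tcp_pos: [0.6218, 0.1482, 0.3108]
tool_rot: [180.0, 0.0, -13.2]
ft_force: [-1.0, -0.2, -0.1]
opening: 0.0858
finger_force: 0.0
```

```bash
python3 - <<'E'
from h import *
s=bot.sense(); print(s['tcp_pos'],s['tool_rot'],s['joints'].round(1))
im=bot.grab_frame('wrist'); cv2.imwrite('pics/w1.png',im[:,:,::-1])
c=bot.calibration('wrist'); print('cam',(-np.array(c['R']).T@c['t']).round(3))
for th,z in [('extractor',0),('socket',.091),('glue_bottle',0),('paint_bottle',0)]:
    for r in bot.tip_of('wrist',th)[:2]: print(th,round(r['conf'],2),np.round(r['position'],1),ray('wrist',r['position'],z).round(4))
E
```

```text
[0.62181453 0.1482468  0.31081538] [ 1.79982365e+02  4.27898804e-02 -1.31834641e+01] [ 27.9  21.3  10.5  -0.  -79.3  48.9]
cam [0.688 0.134 0.454]
extractor 0.7 [315.9 140.6] [0.6533 0.1503 0.    ]
socket 0.72 [540.7 251.3] [ 0.4585 -0.1018  0.091 ]
socket 0.6 [313.7 139. ] [0.6625 0.1495 0.091 ]
glue_bottle 0.8 [208.2 130.1] [0.7029 0.2988 0.    ]
glue_bottle 0.24 [316.8 138.7] [0.6556 0.1489 0.    ]
paint_bottle 0.71 [426.6   8.6] [ 0.7862 -0.0293  0.    ]
paint_bottle 0.51 [317.3 139.3] [0.6547 0.1484 0.    ]
```

View pics/w1.png

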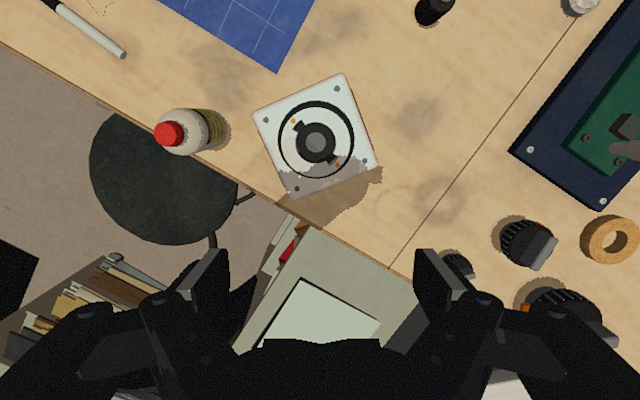

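The wrist picture shows the extractor at (316,140), with orange dots near (293,121) and (338,165), and the glue bottle at (190,130). I'll move closer along the same ray to measure the socket and slots.

>>> {"op": "play_rows", "data": {"series": [{"slide": [-0.01,0.006,-0.145],"twist": [0,0,0],"grip": 0},{"slide": [-0.01,0.006,-0.145],"twist": [0,0,0],"grip": 0},{"slide": [-0.01,0.006,-0.145],"twist": [0,0,0],"grip": 0},{"slide": [-0.01,0.006,-0.145],"twist": [0,0,0],"grip": 0},{"slide": [-0.01,0.006,-0.145],"twist": [0,0,0],"grip": 0},{"slide": [-0.01,0.006,-0.145],"twist": [0,0,0],"grip": 0}]}}

```text
time_s: 3.45
tcp_pos: [0.6138, 0.1557, 0.17]
tool_rot: [-179.8, -0.3, -13.0]
ft_force: [0.4, -0.4, 0.1]
opening: 0.0854
finger_force: 0.0
```

```bash
python3 - <<'E'
from h import *
s=bot.sense(); print(s['tcp_pos'])
im=bot.grab_frame('wrist'); cv2.imwrite('pics/w2.png',cv2.resize(im[40:240,200:440,::-1],None,fx=3,fy=3))
for r in bot.tip_of('wrist','socket')[:2]: print(round(r['conf'],2),np.round(r['position'],1),ray('wrist',r['position'],.091).round(4))
for r in bot.cut_out('wrist','extractor')[:1]: print(r['position'], r['region'].sum()); np.save('ext.npy',r['region'])
hsv=cv2.cvtColor(im,cv2.COLOR_RGB2HSV)
m=((hsv[...,0]>5)&(hsv[...,0]<22)&(hsv[...,1]>150)&(hsv[...,2]>90)).astype(np.uint8)
n,l,st,ce=cv2.connectedComponentsWithStats(m)
for i in range(1,n):
    if st[i,4]>8: print(st[i,4],ce[i].round(1),ray('wrist',ce[i],.091).round(4))
E
```

```text
[0.61383647 0.15574629 0.16996148]
0.96 [321.9 148.5] [0.6572 0.1455 0.091 ]
[318.3, 139.7] 23416
45 [282.8 111.1] [0.688  0.1658 0.091 ]
39 [354.9 183.1] [0.6268 0.1274 0.091 ]
28 [613.9 257.9] [ 0.5221 -0.0584  0.091 ]
```

View pics/w2.png

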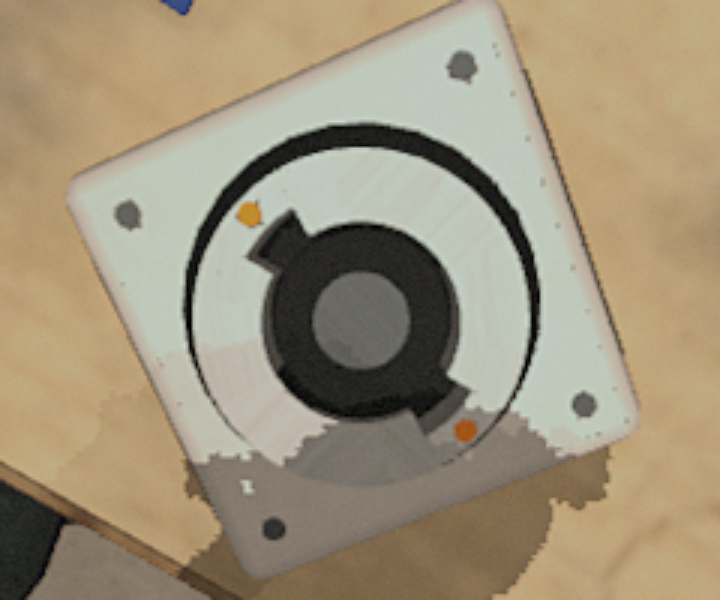

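The dots, at crop pixels (250,213) and (466,431), put the socket at (0.657, 0.146). The slot line is at about 32°, and the dots sit at a 36 mm radius, which is plausible. Now over to the cartridge.

>>> {"op": "play_rows", "data": {"series": [{"slide": [-0.1,-0.12,0.02],"twist": [0,0,-1.7],"grip": 0},{"slide": [-0.1,-0.12,0.02],"twist": [0,0,-1.7],"grip": 0},{"slide": [-0.1,-0.12,0.02],"twist": [0,0,-1.7],"grip": 0},{"slide": [-0.1,-0.12,0.02],"twist": [0,0,-1.7],"grip": 0},{"slide": [-0.205,-0.245,-0.006],"twist": [0,0,-3.33],"grip": 0},{"slide": [-0.205,-0.245,-0.006],"twist": [0,0,-3.33],"grip": 0},{"slide": [-0.205,-0.245,-0.006],"twist": [0,0,-3.33],"grip": 0},{"slide": [-0.205,-0.245,-0.006],"twist": [0,0,-3.33],"grip": 0},{"slide": [-0.205,-0.245,-0.006],"twist": [0,0,-3.33],"grip": 0},{"slide": [-0.205,-0.245,-0.006],"twist": [0,0,-3.33],"grip": 0},{"slide": [-0.205,-0.245,-0.006],"twist": [0,0,-3.33],"grip": 0}]}}

```text
time_s: 4.7
tcp_pos: [0.4085, -0.0896, 0.1611]
tool_rot: [-179.9, -0.1, -33.0]
ft_force: [0.1, 0.5, 0.3]
opening: 0.0855
finger_force: 0.0
```

```bash
python3 - <<'E'
from h import *
s=bot.sense(); print(s['tcp_pos'],s['tool_rot'],s['joints'].round(1))
im=bot.grab_frame('wrist'); cv2.imwrite('pics/w3.png',cv2.resize(im[40:240,200:440,::-1],None,fx=3,fy=3))
for r in bot.tip_of('wrist','grip')[:2]: print('grip',round(r['conf'],2),np.round(r['position'],1),ray('wrist',r['position'],.066).round(4))
for r in bot.cut_out('wrist','cartridge')[:2]: print(r['conf'],r['position'], r['region'].sum())
# bar top: light grey inside canister
hsv=cv2.cvtColor(im,cv2.COLOR_RGB2HSV)
r=bot.cut_out('wrist','cartridge')[0]['region']
r=cv2.morphologyEx(r.astype(np.uint8),cv2.MORPH_CLOSE,np.ones((15,15)))
for th in (80,100,120):
    m=((hsv[...,2]>th)&(hsv[...,1]<70)&(cv2.erode(r,np.ones((5,5)))>0)).astype(np.uint8)
    n,l,st,ce=cv2.connectedComponentsWithStats(m); i=1+np.argmax(st[1:,4])
    c=max(cv2.findContours((l==i).astype(np.uint8),0,2)[0],key=cv2.contourArea)
    b=cv2.boxPoints(cv2.minAreaRect(c)); W=np.array([ray('wrist',p,.076)[:2] for p in b])
    e=[W[1]-W[0],W[2]-W[1]]; e.sort(key=np.linalg.norm)
    print(th,st[i,4],'ctr',W.mean(0).round(4),'len',[np.linalg.norm(k).round(4) for k in e],'ang',np.degrees(np.arctan2(e[1][1],e[1][0])))
E
```

```text
[ 0.4085166  -0.0895683   0.16108589] [-1.79919433e+02 -1.09793050e-01 -3.30210214e+01] [ 10.1   5.8 -33.    0.  -51.1  46.9]
grip 0.96 [246.4 234.9] [ 0.4183 -0.0217  0.066 ]
grip 0.68 [466.1 266.5] [ 0.2931 -0.1615  0.066 ]
0.73 [247.6, 226.8] 2157
0.68 [328.2, 143.7] 5129
80 363 ctr [ 0.4207 -0.0262] len [np.float64(0.0082), np.float64(0.0303)] ang -87.1197565622459
100 306 ctr [ 0.4206 -0.0259] len [np.float64(0.0073), np.float64(0.0297)] ang -87.62107713255249Traceback (most recent call last):
  File "<stdin>", line 12, in <module>
    return _wrapfunc(a, 'argmax', axis=axis, out=out, **kwds)
    return bound(*args, **kwds)
ValueError: attempt to get argmax of an empty sequence
```

View pics/w3.png

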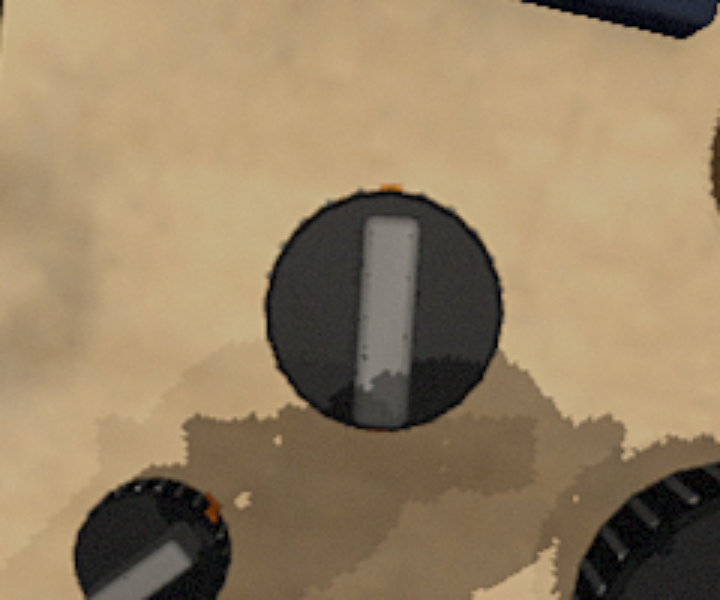

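The bar's top runs from crop (392,218) to (381,428), and the canister's centre is at (384,312) with its orange marks in line with the bar.

```bash
python3 - <<'E'
from h import *
P=[ray('wrist',(200+x/3,40+y/3),.076)[:2] for x,y in [(392,217),(381,428)]]
d=P[0]-P[1]; print((P[0]+P[1])/2,np.linalg.norm(d),np.degrees(np.arctan2(d[1],d[0])))
print(ray('wrist',(328,144),.05))
E
```

```text
[ 0.44132331 -0.1177575 ] 0.05115476927606294 -35.66813917602714
[ 0.44209071 -0.11822423  0.05      ]
```

>>> {"op": "play_rows", "data": {"series": [{"slide": [0.033,-0.0285,-0.02],"twist": [0,0,-0.45],"grip": 0},{"slide": [0.033,-0.0285,-0.06],"twist": [0,0,-0.45],"grip": 0},{"slide": [0.033,-0.0285,-0.09],"twist": [0,0,-0.45],"grip": 0},{"slide": [0.033,-0.0285,-0.108],"twist": [0,0,-0.45],"grip": 0},{"slide": [0.033,-0.0285,-0.108],"twist": [0,0,-0.45],"grip": 0},{"slide": [0.033,-0.0285,-0.108],"twist": [0,0,-0.45],"grip": 0},{"slide": [0.033,-0.0285,-0.108],"twist": [0,0,-0.45],"grip": 0}]}}

```text
time_s: 5.6
tcp_pos: [0.4409, -0.1186, 0.0534]
tool_rot: [-179.9, -0.1, -35.7]
ft_force: [-0.2, -0.1, -0.9]
opening: 0.0851
finger_force: 0.0
```

>>> {"op": "play_rows", "data": {"grip_force": 60, "series": [{"slide": [0,0,-0.001],"twist": [0,0,0],"grip": 200},{"slide": [0,0,-0.001],"twist": [0,0,0],"grip": 255},{"slide": [0,0,-0.001],"twist": [0,0,0],"grip": 255},{"slide": [0,0,-0.001],"twist": [0,0,0],"grip": 255},{"slide": [0,0,-0.001],"twist": [0,0,0],"grip": 255},{"slide": [0,0,-0.001],"twist": [0,0,0],"grip": 255},{"slide": [0,0,-0.001],"twist": [0,0,0],"grip": 255},{"slide": [0,0,-0.001],"twist": [0,0,0],"grip": 255},{"slide": [0,0,-0.001],"twist": [0,0,0],"grip": 255},{"slide": [0,0,-0.001],"twist": [0,0,0],"grip": 255}]}}

```text
time_s: 6.6
tcp_pos: [0.4398, -0.1188, 0.0513]
tool_rot: [180.0, -0.0, -35.8]
ft_force: [0.5, 0.5, 0.4]
opening: 0.0132
finger_force: 61.5
```

```bash
python3 - <<'E'
from h import *
s=bot.sense(); print(s['tcp_pos'],s['tool_rot'],s['ft_force'],s['moment'],s['opening'],s['finger_force'])
E
```

```text
[ 0.43975139 -0.11878373  0.05133498] [ 1.79999536e+02 -1.39076911e-03 -3.57850448e+01] [0.47268246 0.51421375 0.36924315] [ 0.11864599  0.04570031 -0.04611794] 0.013214238008300013 61.51068449020386
```

Grasped: 13 mm opening, 61 N. I'll lift and carry it over the socket with the lugs about 12° anticlockwise of the slots.

>>> {"op": "play_rows", "data": {"series": [{"slide": [0,0,0.05],"twist": [0,0,0],"grip": 255},{"slide": [0,0,0.09],"twist": [0,0,0],"grip": 255},{"slide": [0.02,0.025,0.119],"twist": [0,0,1.3],"grip": 255},{"slide": [0.05,0.06,0.119],"twist": [0,0,2.6],"grip": 255},{"slide": [0.07,0.085,0.119],"twist": [0,0,3.9],"grip": 255},{"slide": [0.09,0.11,0.119],"twist": [0,0,5.2],"grip": 255},{"slide": [0.115,0.14,0.119],"twist": [0,0,6.5],"grip": 255},{"slide": [0.14,0.17,0.119],"twist": [0,0,7.8],"grip": 255},{"slide": [0.16,0.195,0.119],"twist": [0,0,9.1],"grip": 255},{"slide": [0.18,0.22,0.119],"twist": [0,0,10.4],"grip": 255},{"slide": [0.2,0.244,0.119],"twist": [0,0,11.7],"grip": 255},{"slide": [0.2166,0.264,0.119],"twist": [0,0,13.0],"grip": 255},{"slide": [0.2166,0.264,0.109],"twist": [0,0,13.3],"grip": 255},{"slide": [0.2166,0.264,0.109],"twist": [0,0,13.3],"grip": 255},{"slide": [0.2166,0.264,0.109],"twist": [0,0,13.3],"grip": 255},{"slide": [0.2166,0.264,0.109],"twist": [0,0,13.3],"grip": 255},{"slide": [0.2166,0.264,0.109],"twist": [0,0,13.3],"grip": 255}]}}

```text
time_s: 8.3
tcp_pos: [0.6563, 0.1448, 0.161]
tool_rot: [180.0, -0.0, 44.0]
ft_force: [0.2, 0.2, -1.8]
opening: 0.0127
finger_force: 61.3
```

```bash
python3 - <<'E'
from h import *
F=[]
for _ in range(3):
    im=bot.grab_frame('wrist'); s=bot.sense(); F.append(np.r_[s['ft_force'],s['moment']])
print(s['tcp_pos'],s['tool_rot'],np.mean(F,0).round(3),s['joints'].round(1))
cv2.imwrite('pics/w4.png',im[:,:,::-1])
for th,z in (('lugs',.12),('cartridge',.109),('socket',.091)):
    for r in bot.tip_of('wrist',th)[:2]: print(th,round(r['conf'],2),np.round(r['position'],1),ray('wrist',r['position'],z).round(4))
E
```

```text
[0.65633315 0.14493833 0.16084845] [ 1.79986893e+02 -4.07592355e-02  4.39822999e+01] [-0.072  0.453 -1.34  -0.057  0.018 -0.003] [ 26.2  29.5   2.1   0.  -62.6 107.8]
cartridge 0.75 [321.1 217.8] [0.6577 0.1464 0.109 ]
```

View pics/w4.png

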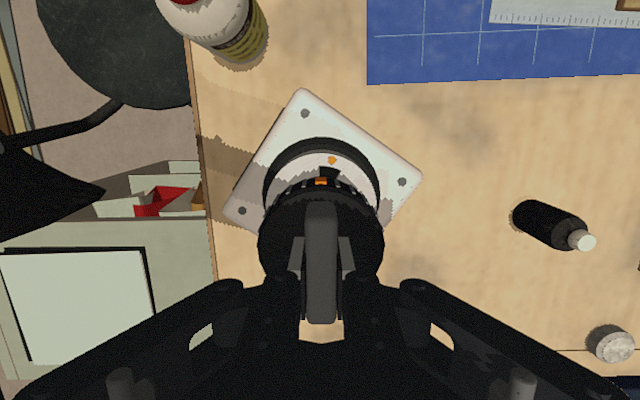

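The cartridge hangs level over the socket, with its orange mark at (321,182) and the far collar dot at (331,160). I'll compare that dot with the earlier reading to judge camera bias.

```bash
python3 - <<'E'
from h import *
im=cv2.imread('pics/w4.png'); hsv=cv2.cvtColor(im,cv2.COLOR_BGR2HSV)
m=((hsv[...,0]>5)&(hsv[...,0]<22)&(hsv[...,1]>150)&(hsv[...,2]>90)).astype(np.uint8); m[:120]=0;m[230:]=0
n,l,st,ce=cv2.connectedComponentsWithStats(m)
for i in range(1,n):
    if st[i,4]>8: print(st[i,4],ce[i].round(1),ray('wrist',ce[i],.091).round(4),ray('wrist',ce[i],.148).round(4))
print(proj('wrist',(.688,.1658,.091)),proj('wrist',(.6573,.1463,.109)))
E
```

```text
40 [331.6 159.8] [0.6888 0.1663 0.091 ] [0.6933 0.1734 0.148 ]
86 [320.5 180.5] [0.6729 0.1617 0.091 ] [0.6817 0.17   0.148 ]
80 [197.2 206.5] [0.5974 0.2125 0.091 ] [0.6264 0.2072 0.148 ]
[331.30990759 161.18108213] [320.79908746 218.35879726]
```

>>> {"op": "play_rows", "data": {"series": [{"slide": [0,0.001,-0.01],"twist": [0,0,0],"grip": 255},{"slide": [0,0.001,-0.016],"twist": [0,0,0],"grip": 255},{"slide": [0,0.001,-0.018],"twist": [0,0,0],"grip": 255},{"slide": [0,0.001,-0.02],"twist": [0,0,0],"grip": 255},{"slide": [0,0.001,-0.022],"twist": [0,0,0],"grip": 255},{"slide": [0,0.001,-0.023],"twist": [0,0,0],"grip": 255},{"slide": [0,0.001,-0.023],"twist": [0,0,0],"grip": 255},{"slide": [0,0.001,-0.023],"twist": [0,0,0],"grip": 255}]}}

```text
time_s: 9.4
tcp_pos: [0.6564, 0.1462, 0.1375]
tool_rot: [180.0, -0.0, 44.0]
ft_force: [0.5, -0.3, -2.2]
opening: 0.0127
finger_force: 61.3
```

```bash
cat > st.py <<'E'
from h import *
F=[];P=[]
for _ in range(4):
    bot.grab_frame('wrist'); s=bot.sense(); F.append(np.r_[s['ft_force'],s['moment']]); P.append(np.r_[s['tcp_pos'],s['tool_rot'][2]])
print(s['time_s'],np.mean(P,0).round(4),np.mean(F,0).round(3),s['opening'].round(4) if hasattr(s['opening'],'round') else s['opening'])
E
python3 st.py
```

```text
9.6 [ 0.6564  0.1462  0.1375 44.0116] [ 0.125 -0.052 -1.566 -0.027  0.004  0.007] 0.01309919232364281
```

>>> {"op": "play_rows", "data": {"series": [{"slide": [0,0,-0.001],"twist": [0,0,0],"grip": 255},{"slide": [0,0,-0.002],"twist": [0,0,0],"grip": 255},{"slide": [0,0,-0.0025],"twist": [0,0,0],"grip": 255},{"slide": [0,0,-0.003],"twist": [0,0,0],"grip": 255},{"slide": [0,0,-0.003],"twist": [0,0,0],"grip": 255}]}}

```text
time_s: 10.1
tcp_pos: [0.6563, 0.1462, 0.1343]
tool_rot: [180.0, 0.0, 44.0]
ft_force: [-0.2, 0.0, -1.9]
opening: 0.0131
finger_force: 61.3
```

```bash
python3 st.py
```

```text
10.3 [ 0.6563  0.1462  0.1343 44.012 ] [-3.640e-01 -3.900e-01 -1.631e+00 -2.200e-02  1.800e-02 -1.000e-03] 0.013079627042856094
```

>>> {"op": "play_rows", "data": {"series": [{"slide": [0,0,-0.0005],"twist": [0,0,0],"grip": 255},{"slide": [0,0,-0.001],"twist": [0,0,0],"grip": 255},{"slide": [0,0,-0.001],"twist": [0,0,0],"grip": 255}]}}

```text
time_s: 10.6
tcp_pos: [0.6564, 0.1462, 0.1339]
tool_rot: [180.0, -0.0, 44.0]
ft_force: [-0.9, -0.6, 0.8]
opening: 0.0131
finger_force: 61.7
```

```bash
python3 st.py
```

```text
10.8 [ 0.6564  0.1462  0.1338 44.0182] [-1.549  0.056  1.699 -0.033  0.4    0.029] 0.013056515841766826
```

>>> {"op": "play_rows", "data": {"series": [{"slide": [-0.0005,0,0],"twist": [0,0,-0.4],"grip": 255},{"slide": [-0.0005,0,0],"twist": [0,0,-0.8],"grip": 255},{"slide": [-0.0005,0,0],"twist": [0,0,-1.2],"grip": 255},{"slide": [-0.0005,0,0],"twist": [0,0,-1.5],"grip": 255},{"slide": [-0.0005,0,0],"twist": [0,0,-1.5],"grip": 255}]}}

```text
time_s: 11.3
tcp_pos: [0.6561, 0.1465, 0.1335]
tool_rot: [180.0, -0.1, 35.0]
ft_force: [0.1, 0.3, 1.2]
opening: 0.0132
finger_force: 61.7
```

```bash
python3 st.py
```

```text
11.5 [ 0.6561  0.1464  0.1335 35.0484] [-0.361  0.172  1.424  0.309  0.198  0.026] 0.012674421788019653
```

>>> {"op": "play_rows", "data": {"series": [{"slide": [0,0,0],"twist": [0,0,-0.17],"grip": 255},{"slide": [0,0,0],"twist": [0,0,-0.33],"grip": 255},{"slide": [0,0,0],"twist": [0,0,-0.33],"grip": 255}]}}

```text
time_s: 11.8
tcp_pos: [0.6556, 0.1459, 0.1326]
tool_rot: [-180.0, 0.1, 33.0]
ft_force: [0.3, -0.6, -1.7]
opening: 0.013
finger_force: 61.3
```

```bash
python3 st.py
```

```text
12.0 [ 0.6555  0.1458  0.1326 33.0096] [ 0.359 -0.453 -0.851 -0.094 -0.121 -0.   ] 0.012927904573030814
```

The force vanished at 33°, so the lugs are at the slots. I'll centre by 1° and lower gently.

>>> {"op": "play_rows", "data": {"series": [{"slide": [0,0,0],"twist": [0,0,-0.17],"grip": 255},{"slide": [0,0,-0.001],"twist": [0,0,-0.17],"grip": 255},{"slide": [0,0,-0.002],"twist": [0,0,-0.17],"grip": 255},{"slide": [0,0,-0.002],"twist": [0,0,-0.17],"grip": 255}]}}

```text
time_s: 12.4
tcp_pos: [0.6558, 0.1462, 0.1314]
tool_rot: [180.0, 0.0, 32.0]
ft_force: [-0.4, 0.5, -1.0]
opening: 0.0127
finger_force: 61.4
```

```bash
python3 st.py
```

```text
12.6 [ 0.6558  0.1462  0.1314 32.0151] [ 0.115 -0.295 -0.411 -0.105  0.087 -0.003] 0.012950208449656306
```

>>> {"op": "play_rows", "data": {"series": [{"slide": [0,0,-0.0015],"twist": [0,0,0],"grip": 255},{"slide": [0,0,-0.003],"twist": [0,0,0],"grip": 255},{"slide": [0,0,-0.004],"twist": [0,0,0],"grip": 255},{"slide": [0,0,-0.004],"twist": [0,0,0],"grip": 255}]}}

```text
time_s: 13.0
tcp_pos: [0.6559, 0.1462, 0.1276]
tool_rot: [180.0, -0.0, 32.0]
ft_force: [-0.5, 0.5, 3.5]
opening: 0.0128
finger_force: 61.9
```

```bash
python3 st.py
```

```text
13.2 [ 0.6559  0.1462  0.1276 32.0172] [-1.389 -0.404  2.599 -0.133  0.475 -0.016] 0.012874470636732424
```

>>> {"op": "play_rows", "data": {"series": [{"slide": [-0.0003,0,-0.0015],"twist": [0,0,0],"grip": 255},{"slide": [-0.0003,0,-0.003],"twist": [0,0,0],"grip": 255},{"slide": [-0.0003,0,-0.0045],"twist": [0,0,0],"grip": 255},{"slide": [-0.0003,0,-0.006],"twist": [0,0,0],"grip": 255},{"slide": [-0.0003,0,-0.006],"twist": [0,0,0],"grip": 255}]}}

```text
time_s: 13.7
tcp_pos: [0.6558, 0.1463, 0.1214]
tool_rot: [180.0, -0.0, 32.0]
ft_force: [-0.8, -0.4, 5.5]
opening: 0.013
finger_force: 62.2
```

```bash
python3 st.py
```

```text
13.9 [ 0.6558  0.1462  0.1215 32.0166] [-0.571 -0.485  4.86  -0.231  0.235  0.017] 0.012680716446569443
```

>>> {"op": "play_rows", "data": {"series": [{"slide": [-0.0001,0,-0.001],"twist": [0,0,0],"grip": 255},{"slide": [-0.0001,0,-0.002],"twist": [0,0,0],"grip": 255},{"slide": [-0.0001,0,-0.0025],"twist": [0,0,0],"grip": 255},{"slide": [-0.0001,0,-0.0025],"twist": [0,0,0],"grip": 255}]}}

```text
time_s: 14.3
tcp_pos: [0.6558, 0.1463, 0.1192]
tool_rot: [180.0, -0.1, 32.0]
ft_force: [-0.8, -1.6, 5.6]
opening: 0.0127
finger_force: 62.3
```

```bash
python3 st.py
```

```text
14.5 [ 0.6558  0.1462  0.1192 32.0187] [-0.559 -0.937  5.364 -0.217  0.234 -0.011] 0.013050156354229587
```

>>> {"op": "play_rows", "data": {"series": [{"slide": [0,0,0],"twist": [0,0,-0.5],"grip": 255},{"slide": [0,0,0],"twist": [0,0,-1],"grip": 255},{"slide": [0,0.0001,0],"twist": [0,0,-1.5],"grip": 255},{"slide": [0,0.0001,0],"twist": [0,0,-2],"grip": 255},{"slide": [0,0.0001,0],"twist": [0,0,-2],"grip": 255}]}}

```text
time_s: 15.0
tcp_pos: [0.6564, 0.1467, 0.1196]
tool_rot: [180.0, -0.2, 20.0]
ft_force: [-1.1, -0.1, 5.6]
opening: 0.0129
finger_force: 62.3
```

```bash
python3 st.py
```

```text
15.2 [ 0.6564  0.1467  0.1196 20.0201] [-0.243  0.327  5.247 -0.089 -0.08  -0.022] 0.013086682080442022
```

The torque is near zero after 12°, so the lugs are under the lip. I'll continue the quarter turn.

>>> {"op": "play_rows", "data": {"series": [{"slide": [0,0,0],"twist": [0,0,-0.7],"grip": 255},{"slide": [0,0,0],"twist": [0,0,-1.4],"grip": 255},{"slide": [0,0.0001,0],"twist": [0,0,-2.1],"grip": 255},{"slide": [0,0.0001,0],"twist": [0,0,-2.8],"grip": 255},{"slide": [0,0.0002,0],"twist": [0,0,-3.5],"grip": 255},{"slide": [0,0.0002,0],"twist": [0,0,-4.2],"grip": 255},{"slide": [0,0.0003,0],"twist": [0,0,-4.9],"grip": 255},{"slide": [0,0.0003,0],"twist": [0,0,-5.6],"grip": 255},{"slide": [0,0.0004,0],"twist": [0,0,-6.3],"grip": 255},{"slide": [0,0.0004,0],"twist": [0,0,-7],"grip": 255},{"slide": [0,0.0004,0],"twist": [0,0,-7.7],"grip": 255},{"slide": [0,0.0005,0],"twist": [0,0,-8.4],"grip": 255},{"slide": [0,0.0005,0],"twist": [0,0,-9.1],"grip": 255},{"slide": [0,0.0005,0],"twist": [0,0,-9.8],"grip": 255},{"slide": [0,0.0005,0],"twist": [0,0,-10.4],"grip": 255},{"slide": [0,0.0005,0],"twist": [0,0,-11],"grip": 255},{"slide": [0,0.0005,0],"twist": [0,0,-11.5],"grip": 255},{"slide": [0,0.0005,0],"twist": [0,0,-11.5],"grip": 255}]}}

```text
time_s: 17.0
tcp_pos: [0.6565, 0.147, 0.1196]
tool_rot: [-179.9, -0.1, -49.0]
ft_force: [1.3, -1.0, 5.6]
opening: 0.0128
finger_force: 62.3
```

```bash
python3 st.py
```

```text
17.2 [  0.6565   0.147    0.1196 -48.9797] [ 0.926 -0.318  5.265 -0.267 -0.167 -0.025] 0.012828032301075407
```

>>> {"op": "play_rows", "data": {"series": [{"slide": [0,0,0],"twist": [0,0,-0.33],"grip": 255},{"slide": [0,0,0],"twist": [0,0,-0.67],"grip": 255},{"slide": [0,0,0],"twist": [0,0,-1],"grip": 255},{"slide": [0,0,0],"twist": [0,0,-1.33],"grip": 255},{"slide": [0,0,0],"twist": [0,0,-1.67],"grip": 255},{"slide": [0,0,0],"twist": [0,0,-1.67],"grip": 255}]}}

```text
time_s: 17.8
tcp_pos: [0.6565, 0.1469, 0.1196]
tool_rot: [-179.9, -0.1, -59.0]
ft_force: [0.9, -0.5, 4.5]
opening: 0.013
finger_force: 62.3
```

```bash
python3 st.py
```

```text
18.0 [  0.6565   0.1469   0.1196 -58.999 ] [ 0.476 -0.647  5.612 -0.252 -0.11  -0.011] 0.012566089090013301
```

>>> {"op": "play_rows", "data": {"series": [{"slide": [0,0,0],"twist": [0,0,-0.17],"grip": 255},{"slide": [0,0,0],"twist": [0,0,-0.33],"grip": 255},{"slide": [0,0,0],"twist": [0,0,-0.5],"grip": 255},{"slide": [0,0,0],"twist": [0,0,-0.5],"grip": 255}]}}

```text
time_s: 18.4
tcp_pos: [0.6568, 0.1471, 0.1197]
tool_rot: [-179.8, -0.1, -62.0]
ft_force: [0.7, -1.0, 5.4]
opening: 0.0126
finger_force: 62.2
```

```bash
python3 st.py
```

```text
18.6 [  0.6569   0.1471   0.1197 -61.9502] [ 1.633 -0.487  5.201 -0.22  -0.333  0.165] 0.013008418686450281
```

The torque rose to 0.165 N·m at −62°, so this is the stop, about 94° from the slots. I'll back off 1° to relieve it and let go.

>>> {"op": "play_rows", "data": {"series": [{"slide": [0,0,0],"twist": [0,0,0.17],"grip": 255},{"slide": [0,0,0],"twist": [0,0,0.17],"grip": 255},{"slide": [0,0,0],"twist": [0,0,0.17],"grip": 0},{"slide": [0,0,0],"twist": [0,0,0.17],"grip": 0},{"slide": [0,0,0],"twist": [0,0,0.17],"grip": 0},{"slide": [0,0,0],"twist": [0,0,0.17],"grip": 0},{"slide": [0,0,0],"twist": [0,0,0.17],"grip": 0},{"slide": [0,0,0],"twist": [0,0,0.17],"grip": 0},{"slide": [0,0,0],"twist": [0,0,0.17],"grip": 0},{"slide": [0,0,0],"twist": [0,0,0.17],"grip": 0}]}}

```text
time_s: 19.6
tcp_pos: [0.6552, 0.1468, 0.1184]
tool_rot: [180.0, 0.0, -61.0]
ft_force: [-0.5, 0.2, 0.4]
opening: 0.0853
finger_force: 0.0
```

>>> {"op": "play_rows", "data": {"series": [{"slide": [0,0,0.02],"twist": [0,0,0],"grip": 0},{"slide": [0,0,0.05],"twist": [0,0,0],"grip": 0},{"slide": [-0.02,0.035,0.08],"twist": [0,0,0],"grip": 0},{"slide": [-0.025,0.045,0.09],"twist": [0,0,0],"grip": 0},{"slide": [-0.025,0.045,0.09],"twist": [0,0,0],"grip": 0},{"slide": [-0.025,0.045,0.09],"twist": [0,0,0],"grip": 0}]}}

```text
time_s: 20.2
tcp_pos: [0.6298, 0.1916, 0.2077]
tool_rot: [179.9, 0.0, -61.0]
ft_force: [-0.0, 0.2, -1.1]
opening: 0.0857
finger_force: 0.0
```

```bash
python3 st.py; python3 - <<'E'
from h import *
im=bot.grab_frame('wrist'); cv2.imwrite('pics/w5.png',im[:,:,::-1])
for r in bot.tip_of('wrist','grip')[:2]: print(r['conf'],r['position'],ray('wrist',r['position'],.140).round(4))
# predicted bar end pixels (top z): locked / unlocked-down
for zu in (.074,.070,.083):
  print(zu,[proj('wrist',(.6573+.026*k*np.cos(np.radians(-61.5)),.147+.026*k*np.sin(np.radians(-61.5)),zu+.076)).round(1) for k in (-1,1)])
E
```

```text
20.4 [  0.63     0.1908   0.2069 -61.0448] [ 0.06  -0.277 -0.515 -0.008 -0.012  0.009] 0.0853111015117548
0.8 [625.7, 105.6] [0.4913 0.0306 0.14  ]
0.74 [318.1, 137.8] [0.6578 0.1463 0.14  ]
0.074 [array([318. , 180.1]), array([318.4,  97.8])]
0.07 [array([318. , 178.8]), array([318.4,  98.1])]
0.083 [array([317.9, 183. ]), array([318.3,  97. ])]
```

View pics/w5.png

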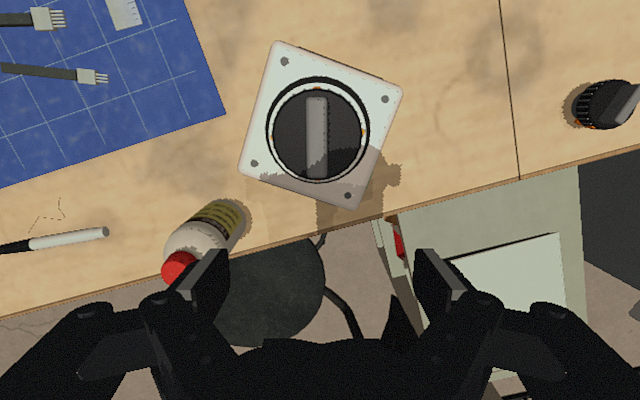

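The wrist picture shows the canister seated in the collar, with the bar from (316,97) to (317,179) square to the slot dots near (273,130) and (365,132). The height, 150 mm at the bar's top when locked and at most 147 mm if not, can't be told from the picture. I'll check it with a light fingertip touch.

>>> {"op": "play_rows", "data": {"grip_force": 20, "series": [{"slide": [0,0,0],"twist": [0,0,0],"grip": 255},{"slide": [0,0,0],"twist": [0,0,0],"grip": 255},{"slide": [0,0,0],"twist": [0,0,0],"grip": 255},{"slide": [0.025,-0.045,0],"twist": [0,0,0],"grip": 255},{"slide": [0.025,-0.045,-0.02],"twist": [0,0,0],"grip": 255},{"slide": [0.025,-0.045,-0.04],"twist": [0,0,0],"grip": 255},{"slide": [0.025,-0.045,-0.05],"twist": [0,0,0],"grip": 255},{"slide": [0.025,-0.045,-0.054],"twist": [0,0,0],"grip": 255},{"slide": [0.025,-0.045,-0.056],"twist": [0,0,0],"grip": 255},{"slide": [0.025,-0.045,-0.056],"twist": [0,0,0],"grip": 255},{"slide": [0.025,-0.045,-0.056],"twist": [0,0,0],"grip": 255}]}}

```text
time_s: 21.6
tcp_pos: [0.6559, 0.1472, 0.1538]
tool_rot: [-179.9, -0.0, -61.0]
ft_force: [0.7, -1.0, -0.8]
opening: -0.0002
finger_force: 0.0
```

```bash
python3 st.py
```

```text
21.8 [  0.6557   0.1471   0.1536 -60.9723] [ 0.007  0.448  0.298 -0.036  0.004 -0.007] 9.84572381298092e-05
```

>>> {"op": "play_rows", "data": {"series": [{"slide": [0,0,-0.001],"twist": [0,0,0],"grip": 255},{"slide": [0,0,-0.002],"twist": [0,0,0],"grip": 255},{"slide": [0,0,-0.002],"twist": [0,0,0],"grip": 255}]}}

```text
time_s: 22.1
tcp_pos: [0.6553, 0.1467, 0.1505]
tool_rot: [180.0, 0.0, -61.0]
ft_force: [0.7, -0.1, -0.5]
opening: -0.0005
finger_force: 0.0
```

```bash
python3 st.py
```

```text
22.3 [  0.6554   0.1468   0.1507 -60.9895] [-0.058 -0.2   -0.219 -0.022  0.009  0.015] -1.0070710674011063e-05
```

>>> {"op": "play_rows", "data": {"series": [{"slide": [0,0,-0.0005],"twist": [0,0,0],"grip": 255},{"slide": [0,0,-0.001],"twist": [0,0,0],"grip": 255},{"slide": [0,0,-0.001],"twist": [0,0,0],"grip": 255}]}}

```text
time_s: 22.6
tcp_pos: [0.6556, 0.1468, 0.1501]
tool_rot: [-180.0, -0.0, -61.0]
ft_force: [-0.1, 0.3, 2.7]
opening: -0.0002
finger_force: 0.6
```

```bash
python3 st.py
```

```text
22.8 [  0.6556   0.1468   0.1501 -60.9858] [-0.35  -0.101  1.141 -0.004  0.08   0.025] -0.00010266723834169218
```

The bar's top is felt at 150.1 mm, so the cartridge is lifted into the lock (not locked, it would be at most 147 mm). I'll retreat and hand in.

>>> {"op": "play_rows", "data": {"series": [{"slide": [0,0,0.03],"twist": [0,0,0],"grip": 255},{"slide": [0,0,0.08],"twist": [0,0,0],"grip": 255},{"slide": [0,0,0.12],"twist": [0,0,0],"grip": 255},{"slide": [0,0,0.12],"twist": [0,0,0],"grip": 255},{"slide": [0,0,0.12],"twist": [0,0,0],"grip": 255}]}}

```text
time_s: 23.3
tcp_pos: [0.6555, 0.1471, 0.2708]
tool_rot: [-179.9, 0.0, -61.0]
ft_force: [-0.0, -0.3, -0.8]
opening: 0.0
finger_force: 0.0
```

```bash
python3 -c "
from station import bot
print(bot.sense()['tcp_pos'], bot.finish_job())"
```

```text
the job is handed in; nothing more can be done
[0.65548479 0.14705702 0.27079617] None
```

The cartridge is locked in the socket (bar top felt at 150 mm, the locked height), the bottles and tape roll were not touched, and the job was handed in at about 23 s.

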